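# Seal the lacquer tin, then lift the wet red knob with the tongs

### The job

Press the lid of the orange-banded lacquer tin down until it is fully home. Then take the spring tongs from their wooden rest, close their tips on the wet red knob on the drying rack without ever touching the knob with the gripper itself, and lift it straight up at least 10 cm clear of the rack. Leave everything else where it stands, and finish while still holding the red knob up still in the tongs.

Things in the scene. Friction and masses are not known exactly. Their poses are not given: they have to be found in the camera images.
- lid_top (a point): Centre of the top face of the round steel lid (70 mm across, orange middle) of the lacquer tin: the tin has an orange band, is fixed to the bench, 77 mm across and 70 mm tall. The lid moves straight down. Fully home, its top is 74 mm above the bench; at the start it stands up to 8 mm higher.
- lid (a joint): How far the lid has been pressed down, m: 0 fully raised, 0.008 fully home on the rim. It is stiff: it needs about 6 to 8 N to move, and stays where it is left.
- tongs: Small spring tongs of bent steel strip with blue pads, 200 mm long, 20 mm tall, 110 g, lying flat on the rest. Origin: midway between the two grip pads, at the tongs' underside (35 mm above the bench at the start). x points along the tongs to the tips, y across them (the way they close), z up. The two arms are hinged at the rear end (85 mm behind the origin), close symmetrically when squeezed and spring open again.
- tongs_grip (a point): Middle of the tongs between the two blue grip pads, 10 mm above the underside; the point to squeeze about. At rest the pads are 54 mm wide over their outer faces, 44 mm long, 20 mm tall. The spring pushes back with about 3.5 N at rest and 7 N when the tongs close on a knob; 20 to 35 N of squeeze holds a knob well. The tips move 2.2 times as far as the pads. Balance point within 10 mm of here.
- tongs_tips (a point): Middle between the two blue tip pads, 100 mm ahead of the grip point. At rest the tips are 60 mm apart inside and 70 mm outside, 20 mm tall, 24 mm long, ending about 12 mm ahead of this point.
- tong_arm (a joint): Closing angle of each tong arm, rad: 0 sprung open, about 0.09 with a knob between the tips, 0.16 with the tips touching. With the pads squeezed to 46 mm it is about 0.05 and the tips are about 42 mm apart.
- tong_rest: Fixed wooden rest on which the tongs lie: base 150 x 84 mm, 4 mm thick, with two cross bars, 35 mm tall over all and 10 mm wide, 62 mm behind and 66 mm ahead of its origin. The tongs' grip pads lie free between the bars. Origin: centre of its underside; x along the tongs.
- rack: Fixed wooden drying rack, a bench-like plank 40 x 190 mm on two legs, its top 50 mm above the work surface, with three knobs standing on cork spots 65 mm apart. Origin: centre of its underside; y along the plank.
- knob_red: Freshly lacquered red guitar knob, cylinder 26 mm across and 20 mm tall (27 mm at a thin foot ring), about 30 g, with a small white mark on top, standing loose on one of the rack's three spots. Origin: centre of its underside; z its axis.
- knob_black: Black knob, 26 mm across, 20 mm tall, on the rack, loose bystander to leave alone. Origin on its underside.
- knob_cream: Cream knob, 26 mm across, 20 mm tall, on the rack, loose bystander to leave alone. Origin on its underside.
- jar: Amber jar, 60 mm across, 85 mm tall, loose bystander to leave alone. Origin on its underside.
- tape: Flat roll of green tape, 70 mm across, 24 mm tall, loose bystander to leave alone. Origin on its underside.
- screwdriver: Screwdriver lying on the bench, loose bystander to leave alone. Origin on its underside.
- brush: Brush lying on the bench, loose bystander to leave alone. Origin on its underside.
Things that resemble listed ones, but are neither listed nor needed, are in the scene too. What is shaped like the part that bears lid_top but purple is not meant. Leave any black look-alike of the rack alone.

How it is judged:
On the way, in this order (a step that is already met when the one before it is completed fails the run):
1. the tin's lid is pressed fully home (value of joint lid above 0.0065 m), for 0.2 s.
2. the tongs are gripped and lifted off their rest (height (world z) of tongs_grip above 0.065 m and contact force between the fingers and tongs above 1 N), for 0.2 s.
3. the red knob is squeezed between the tongs' tips and off the rack (contact force between tongs and knob_red above 1 N and distance between tongs_tips and knob_red below 0.035 m and height (world z) of knob_red above 0.07 m and contact force between knob_red and rack below 0.2 N), for 0.2 s.
At the end, for the whole second after the job is handed in: Gripper holds the tongs; tongs' tips squeeze the red knob with over 1 N (within 35 mm of mid-tips); knob underside over 130 mm above the bench, within 200 mm sideways of the rack's centre, under 50 mm/s, not touched by the robot; lid down at least 6.5 of 8 mm (value of joint lid above 0.0065 m and height (world z) of knob_red above 0.13 m and contact force between tongs and knob_red above 1 N and contact force between the fingers and tongs above 1 N and distance between tongs_tips and knob_red below 0.035 m and contact force between knob_red and the fingers below 0.2 N and contact force between knob_red and the arm below 0.2 N and linear speed of knob_red below 0.05 m/s and horizontal distance between knob_red and rack below 0.2 m); the arm keeps its last pose, push and grip.
It fails at once if the robot itself touches the wet red knob (contact force between any of the fingers, the arm and knob_red above 0.3 N).
It fails at once if a bystander is moved more than 30 mm (distance of any of knob_black, knob_cream, jar, tape, screwdriver, brush from where it was at the start of the episode above 0.03 m).
It also fails if it takes over 64 s, if anything falls off the work surface, if the arm or the gripper's body presses on something with over 40 N, if the wrist force passes 120 N, or if a joint passes its speed limit or range.

### The arm

A 7-joint arm with a two-finger parallel gripper is mounted at the origin on the work surface. World frame = base frame: x ahead of the robot, y to its left, z up, the work surface at z = 0. Lengths are in m, angles in rad, forces in N, time in s.
With the tool pointing down it reaches from about 0.4 to 0.85 m from the base axis. Payload 4.5 kg.
Tool frame: the origin (TCP) lies between the finger pads; the fingertips stand r.tip_reach ahead of it and the grasp point (between the pads) lies 11 mm behind it (r.tip_reach is the distance from the TCP to the fingertips, in m); z points along the fingers, y is the line along which they close (so a half turn about z gives the same grasp; the last joint's range is limited). The gripper opens to 88 mm and grips with 3 to 60 N. Pads are 18 mm wide; open, the fingers measure 123 mm over their backs; the gripper's body (75 mm by 187 mm) begins 45 mm behind the grasp point.
Start: joints at [-1.182, 0.689, -0.195, 1.565, 0.157, 0.902, -0.215], TCP at [0.217, 0.586, 0.247] pointing down, gripper open.
Joint ranges: [-3.01, 3.01], [-0.46, 2.08], [-1.47, 1.51], [0.13, 2.56], [-1, 4.14], [0.04, 2.09], [-2.66, 2.66]. Speed limits (rad/s): [2.57, 2.57, 3.14, 3.14, 3.14, 3.14, 3.14].

### API

Orientations are given as a unit quaternion [x, y, z, w].
In Python, from plant import r, vision, workorder gives the robot as it stands.
- The arm moves only by the tool drive_tool, never from a script. Its argument "targets" is a list of rows, each an object of numbers: "tx", "ty", "tz": the shift along the world's x, y, z in units of 0.03 m (1.0 is 0.03 m); "wx", "wy", "wz": the turn, a rotation vector about the world's x, y, z in units of 60 degrees (1.0 is 60 degrees); "claw": the opening, from -1 (shut) to 1 (fully open). A call has exactly 8 rows; each row shifts and turns the commanded pose from where the row before left it; what a row does not reach is not made up. A row lasts 1/10 s, in which the tool goes at most 50 mm and 8.59 degrees, less where a joint would pass 70% of its speed; a pose out of reach is approached as far as the arm can. A call with a number of a shift or a turn outside -1 to 1 is refused whole. A call with a gripper value outside its range is refused whole. The fingers move at their own pace and stop on an object; "force" is the grip in N (left out, the last holds). Time passes only in rows, so rows that do not move let the fingers close, or fill a call up. It gives the time, the measured TCP pose, the force, the opening and the grip force at its end, in the units of the state.
- r.get_state(): the state, without advancing time (a new reading comes with each control period).
- vision.snapshot(name): name is "side" or "top"; returns a dict with "image" (384x512x3 uint8, blue, green, red), "range_z" (384x512 float32, m along the optical axis (not along the pixel's ray), 0 where there is no reading), "K" (3x3 intrinsics, pixels), "cam_to_world" (4x4, takes a point from camera to world coordinates). Camera axes: x right, y up, looking along -z (the intrinsics and any distortion apply to the point x, -y, -z); pixel columns grow to the right and rows downward; lengths in m; the calibration is good to about 2 mm. A picture is of the moment at which its call begins.
- workorder.finish_job(): hands the job in; it is judged then, once.
The state is a dict: "clock": time; "q": joint angles; "qd": joint speeds; "joint_torque": joint torques, N m; "tool_pos": TCP position; "eef_rot": TCP orientation; "contact_force": force on the tool from outside, world axes, zero at the start; "moment": the same for the moment, N m; "opening": opening from 0.0 (shut) to 1.0 (fully open); "finger_force": force on a finger pad.
Only numpy, scipy, OpenCV 4.12 (cv2) and the standard library are available. Lean on these libraries where they do the work, as an engineer would, in place of code of your own. Each camera call takes 0.05 s, during which the arm holds its last target. There are 200 camera calls.

## Working session

There is one attempt and no reset: what is moved stays moved. The work goes in short steps, Python scripts to look and compute and a tool call to move; the robot and the scene stay as the last step left them, time stands still between calls to the robot, and variables do not carry over. Pictures are saved under pics/ and viewed, at most 10 in all, crops included, and the job is handed in when it is done.

Besides the shell and the picture viewer there is one more tool, called after "Request:" in YAML: its name, and indented under it one key for each argument. drive_tool: Moves the arm, as the interface text tells. Its arguments: {"type":"object","properties":{"targets":{"type":"array","items":{"type":"object","properties":{"tx":{"type":"number"},"ty":{"type":"number"},"tz":{"type":"number"},"wx":{"type":"number"},"wy":{"type":"number"},"wz":{"type":"number"},"claw":{"type":"number"}}}},"force":{"type":"number"}},"required":["targets"]}

```bash
mkdir -p pics; cat > h.py <<'E'
import numpy as np, cv2
from plant import r, vision, workorder
def snap(n):
    s=vision.snapshot(n); K=s["K"]; z=s["range_z"]; h,w=z.shape
    u,v=np.meshgrid(np.arange(w),np.arange(h))
    x=(u-K[0,2])/K[0,0]*z; y=(v-K[1,2])/K[1,1]*z
    P=np.stack([x,-y,-z,np.ones_like(z)],-1)@s["cam_to_world"].T
    P=P[...,:3]; P[z==0]=np.nan
    return s["image"],P,s
E
python3 - <<'E'
from h import *
a,P,s=snap("top"); b,Q,t=snap("side")
cv2.imwrite("pics/top.png",cv2.resize(a,(800,600))); cv2.imwrite("pics/side.png",cv2.resize(b,(800,600)))
np.savez("/tmp/t.npz",a=a,P=P,b=b,Q=Q)
print(s["K"],s["cam_to_world"],t["cam_to_world"],s.keys(),r.tip_reach,r.get_state())
E
```

```text
[[385.45387219   0.         258.30593657]
 [  0.         385.45387219 190.1770467 ]
 [  0.           0.           1.        ]] [[-0.02348289  0.99701458 -0.07355593  0.37165624]
 [-0.99969248 -0.02400493 -0.00622106  0.02299508]
 [-0.00796819  0.07338722  0.99727169  1.46415303]
 [ 0.          0.          0.          1.        ]] [[ 0.99541105  0.06756548 -0.06776238  0.39671439]
 [-0.09566956  0.71778787 -0.68965782 -0.63817132]
 [ 0.00204196  0.69297581  0.72095794  0.80509175]
 [ 0.          0.          0.          1.        ]] dict_keys(['image', 'range_z', 'K', 'cam_to_world']) 0.008 {'clock': 0.1, 'q': array([-1.18218624,  0.68988073, -0.19450736,  1.5662177 ,  0.15733795,
        0.90249865, -0.21508991]), 'qd': array([-0.00100674, -0.00152298, -0.00020433, -0.00376058, -0.00030646,
        0.00067042, -0.0003658 ]), 'joint_torque': array([-1.57082606e-03, -5.28503716e+01, -1.27087064e+00, -1.53840047e+01,
       -5.24936768e-02,  1.90402876e-03,  4.38675443e-05]), 'tool_pos': array([0.21699981, 0.58554338, 0.24600796]), 'eef_rot': array([ 1.76427959e-01,  9.84313226e-01, -8.02911321e-04, -6.46782045e-05]), 'contact_force': array([ 0.3619583 ,  0.12497587, -0.33115496]), 'moment': array([0.09478293, 0.01431683, 0.00496047]), 'finger_force': 0.0, 'opening': 1.000492852827959}
```

View pics/top.png

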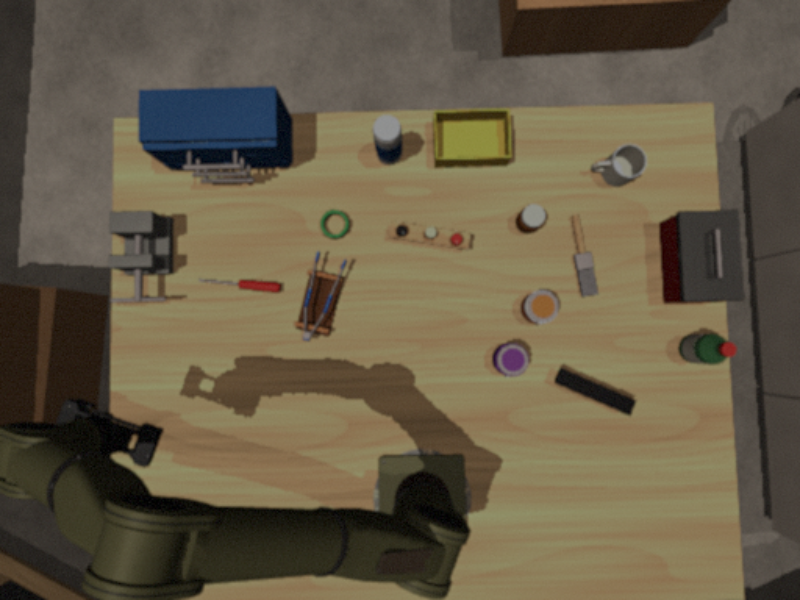

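View pics/side.png

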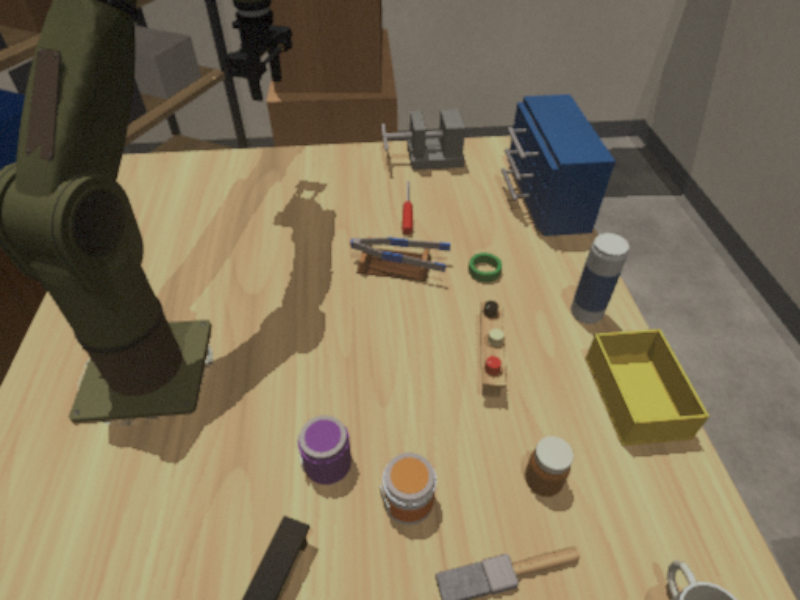

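Top view (800x600): the orange lid is at (540,306), with a purple look-alike at (512,359). The red knob is on the wooden rack at (457,240). Other red items are the bottle cap at (728,350) and the screwdriver handle at (260,286), and the black rack look-alike is at (595,390). The tongs lie on their rest at (320,295) with tips towards (335,258). I choose the orange tin, the wooden rack's red knob and the blue-padded tongs, and check them in a crop with measurements.

```bash
python3 - <<'E'
from h import *
d=np.load("/tmp/t.npz"); 
for nm,im,P in (("top",d["a"],d["P"]),("side",d["b"],d["Q"])):
    hsv=cv2.cvtColor(im,cv2.COLOR_BGR2HSV).astype(int); H,S,V=hsv[...,0],hsv[...,1],hsv[...,2]
    x,y,z=P[...,0],P[...,1],P[...,2]
    def rep(n,m):
        m=m.astype(np.uint8); k,l,st,c=cv2.connectedComponentsWithStats(m)
        for i in range(1,k):
            if st[i,4]>=12:
                q=P[l==i]; print(nm,n,st[i,4],c[i].round(),np.nanmedian(q,0).round(4),np.nanmin(q,0).round(3),np.nanmax(q,0).round(3))
    T=(x>.3)&(x<.95)&(abs(y)<.6)
    rep("orange",T&(H>5)&(H<16)&(S>150)&(z>.06)&(z<.1))
    rep("red",T&((H<4)|(H>174))&(S>150)&(z>.05)&(z<.085))
    rep("blue",T&(H>100)&(H<130)&(S>90)&(z>.02)&(z<.08))
    rep("lidtop",T&(z>.065)&(z<.1)&(y<-.1)&(y>-.4)&(x<.75))
    rep("rack",T&(z>.04)&(z<.056)&(x>.6)&(y<.15)&(y>-.2))
    rep("knobs",T&(z>.062)&(z<.08)&(x>.6)&(y<.15)&(y>-.2))
a=d["a"]; 
cv2.imwrite("pics/c.png",np.hstack([cv2.resize(a[150:225,180:255],(400,400),interpolation=2),cv2.resize(a[130:205,250:325],(400,400),interpolation=2)]))
E
```

```text
top orange 128 [347. 196.] [ 0.4469 -0.2863  0.0823] [ 0.423 -0.308  0.075] [ 0.467 -0.264  0.09 ]
top red 193 [430. 166.] [ 0.5491 -0.595   0.0672] [ 0.452 -0.599  0.05 ] [ 0.642 -0.592  0.085]
top red 27 [292. 153.] [ 0.6077 -0.0913  0.0701] [ 0.6   -0.102  0.065] [ 0.619 -0.083  0.079]
top blue 168 [177.  97.] [0.8059 0.3045 0.0589] [0.802 0.299 0.026] [0.926 0.4   0.08 ]
top blue 32 [249. 100.] [0.8091 0.0583 0.0666] [0.804 0.036 0.044] [0.817 0.084 0.079]
top blue 25 [112. 105.] [0.8041 0.5673 0.0635] [0.802 0.544 0.042] [0.806 0.584 0.079]
top blue 19 [197. 190.] [0.478  0.2563 0.0562] [0.463 0.253 0.044] [0.5   0.264 0.06 ]
top blue 17 [209. 194.] [0.4659 0.2129 0.0528] [0.448 0.205 0.048] [0.484 0.22  0.058]
top lidtop 181 [341. 138.] [ 0.6552 -0.2723  0.084 ] [ 0.63  -0.298  0.067] [ 0.682 -0.248  0.093]
top lidtop 352 [347. 196.] [ 0.445  -0.2847  0.0809] [ 0.409 -0.326  0.065] [ 0.482 -0.248  0.09 ]
top lidtop 319 [327. 229.] [ 0.3283 -0.2107  0.0818] [ 0.3   -0.252  0.065] [ 0.361 -0.175  0.091]
top rack 35 [289.  73.] [ 0.9139 -0.0942  0.0481] [ 0.912 -0.128  0.041] [ 0.
[... 1882 characters left out ...]
31  0.042] [0.659 0.062 0.056]
side rack 311 [419. 230.] [ 0.9134 -0.0827  0.0481] [ 0.816 -0.199  0.04 ] [ 0.917 -0.053  0.056]
side rack 148 [388. 241.] [ 0.7992 -0.1309  0.0483] [ 0.798 -0.198  0.04 ] [ 0.801 -0.052  0.056]
side knobs 100 [378. 189.] [0.8224 0.0344 0.0705] [0.805 0.026 0.062] [0.86  0.071 0.08 ]
side knobs 60 [314. 196.] [0.6319 0.0301 0.07  ] [0.62  0.02  0.063] [0.645 0.045 0.074]
side knobs 72 [317. 214.] [ 0.6261 -0.0375  0.0701] [ 0.614 -0.05   0.062] [ 0.639 -0.023  0.073]
side knobs 452 [410. 229.] [ 0.8644 -0.1042  0.0687] [ 0.797 -0.199  0.062] [ 0.92  -0.049  0.074]
side knobs 64 [316. 232.] [ 0.6092 -0.0965  0.0703] [ 0.6   -0.108  0.063] [ 0.622 -0.084  0.073]
```

View pics/c.png

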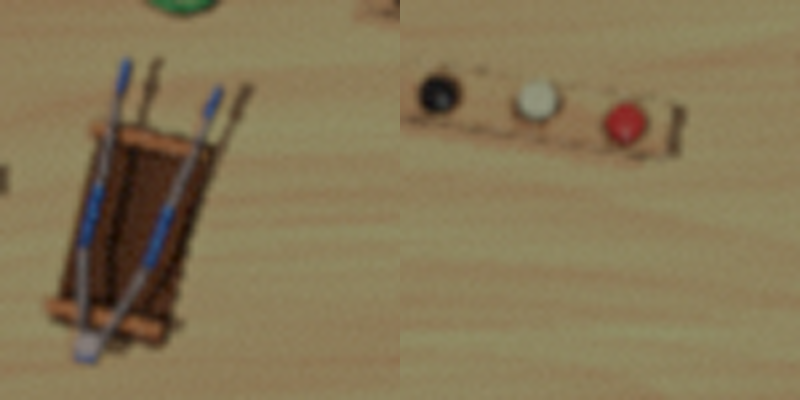

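The crop confirms the choices: blue-padded tongs with the hinge at bottom left and tips up, and the rack in the order black, cream, red. The raised lid measures z≈0.082, as expected. Next I refine the tongs' axis and the knob.

```bash
cat > tg.py <<'E'
from h import *
def blues(im,P,lo,hi,box):
    hsv=cv2.cvtColor(im,cv2.COLOR_BGR2HSV).astype(int); x,y,z=P[...,0],P[...,1],P[...,2]
    T=(x>box[0])&(x<box[1])&(y>box[2])&(y<box[3])&(z>lo)&(z<hi)
    m=T&(hsv[...,0]>98)&(hsv[...,0]<130)&(hsv[...,1]>70)
    k,l,st,c=cv2.connectedComponentsWithStats(m.astype(np.uint8))
    for i in range(1,k):
        if st[i,4]>=5: print(st[i,4],c[i].round(),P[l==i].mean(0).round(4))
    return T
def red(im,P):
    hsv=cv2.cvtColor(im,cv2.COLOR_BGR2HSV).astype(int); x,y,z=P[...,0],P[...,1],P[...,2]
    m=(x>.4)&(x<.8)&(abs(y)<.35)&((hsv[...,0]<6)|(hsv[...,0]>172))&(hsv[...,1]>130)&(z>.045)
    zt=np.nanpercentile(z[m],85); q=P[m&(z>zt-.006)]
    print("red n",len(q),"mid",((q.min(0)+q.max(0))/2).round(4),"med",np.median(q,0).round(4),"ztop",zt.round(4))
E
python3 - <<'E'
from tg import *
d=np.load("/tmp/t.npz")
for im,P in ((d["a"],d["P"]),(d["b"],d["Q"])):
    T=blues(im,P,.042,.064,(.35,.62,.1,.36)); q=P[T]
    m=q[:,:2].mean(0); w,v=np.linalg.eigh(np.cov((q[:,:2]-m).T)); a=v[:,1]*np.sign(v[0,1]); s=(q[:,:2]-m)@a
    print("tongs",m,np.degrees(np.arctan2(a[1],a[0])),q[s.argmin()],q[s.argmax()],s.min(),s.max())
    red(im,P)
    x,y,z=P[...,0],P[...,1],P[...,2]
    R=(x>.56)&(x<.7)&(y>-.16)&(y<.13)&(z>.044)&(z<.056)
    rr=cv2.minAreaRect(P[R][:,:2].astype(np.float32)); print("rack",rr)
E
```

```text
6 [203. 164.] [0.5768 0.2348 0.0545]
5 [219. 169.] [0.5558 0.1733 0.0545]
21 [197. 190.] [0.4811 0.2572 0.0535]
21 [210. 194.] [0.4659 0.211  0.0522]
tongs [0.47882979 0.23294465] -17.124407386376785 [0.37918016 0.25893388 0.04911356] [0.58909745 0.23032351 0.0501787 ] -0.10288439380066097 0.10615102444698707
red n 32 mid [ 0.6078 -0.0945  0.0727] med [ 0.6074 -0.0944  0.07  ] ztop 0.0719
rack ((0.6231124401092529, -0.03292863070964813), (0.18966268002986908, 0.040491532534360886), 79.10081481933594)
21 [255. 154.] [0.4838 0.256  0.0493]
12 [284. 157.] [0.5788 0.2328 0.048 ]
39 [251. 163.] [0.4656 0.2101 0.0504]
tongs [0.4836176  0.23035645] -17.811578040285074 [0.38219576 0.26829274 0.05416312] [0.56848173 0.16700961 0.0456344 ] -0.10816468955536927 0.10017341116987225
red n 51 mid [ 0.608  -0.0967  0.0705] med [ 0.6094 -0.0979  0.0707] ztop 0.0718
rack ((0.6231338381767273, -0.03389403223991394), (0.1898755580186844, 0.03982804715633392), 79.59120178222656)
```

Request:
drive_tool:
  targets:
    - {"tx":0.9,"ty":-0.8,"claw":-1}
    - {"tx":1,"ty":-1,"claw":-1}
    - {"tx":1,"ty":-1,"claw":-1}
    - {"tx":1,"ty":-1,"claw":-1}
    - {"tx":1,"ty":-1,"claw":-1}
    - {"tx":1,"ty":-1,"claw":-1}
    - {"tx":1,"ty":-1,"claw":-1}
    - {"tx":0.5,"ty":-1,"claw":-1}
  force: 30

```text
validation failed for argument at $.ta...
```

The rack's plank runs at yaw 79.3° about (0.623,-0.0335), so the red spot should be at (0.611,-0.097), which matches the measured knob at (0.609,-0.0965). The tongs' grip is at about (0.473,0.2335) with yaw -17.5°. The move was refused on validation, so I retry with all fields filled in.

Request:
drive_tool:
  force: 30
  targets:
    - {"tx":0.9,"ty":-0.8,"tz":0,"wx":0,"wy":0,"wz":0,"claw":-1}
    - {"tx":1,"ty":-1,"tz":0,"wx":0,"wy":0,"wz":0,"claw":-1}
    - {"tx":1,"ty":-1,"tz":0,"wx":0,"wy":0,"wz":0,"claw":-1}
    - {"tx":1,"ty":-1,"tz":0,"wx":0,"wy":0,"wz":0,"claw":-1}
    - {"tx":1,"ty":-1,"tz":0,"wx":0,"wy":0,"wz":0,"claw":-1}
    - {"tx":1,"ty":-1,"tz":0,"wx":0,"wy":0,"wz":0,"claw":-1}
    - {"tx":1,"ty":-1,"tz":0,"wx":0,"wy":0,"wz":0,"claw":-1}
    - {"tx":0.5,"ty":-1,"tz":0,"wx":0,"wy":0,"wz":0,"claw":-1}

```text
clock: 0.9
tool_pos: [0.4418, 0.3498, 0.2463]
eef_rot: [0.178, 0.984, -0.0, 0.001]
contact_force: [0.2, 0.8, -0.5]
opening: 0.301
finger_force: 0.0
```

Request:
drive_tool:
  targets:
    - {"tx":0,"ty":-1,"tz":0,"wx":0,"wy":0,"wz":0,"claw":-1}
    - {"tx":0,"ty":-1,"tz":0,"wx":0,"wy":0,"wz":0,"claw":-1}
    - {"tx":0,"ty":-1,"tz":0,"wx":0,"wy":0,"wz":0,"claw":-1}
    - {"tx":0,"ty":-1,"tz":0,"wx":0,"wy":0,"wz":0,"claw":-1}
    - {"tx":0,"ty":-1,"tz":0,"wx":0,"wy":0,"wz":0,"claw":-1}
    - {"tx":0,"ty":-1,"tz":0,"wx":0,"wy":0,"wz":0,"claw":-1}
    - {"tx":0,"ty":-1,"tz":0,"wx":0,"wy":0,"wz":0,"claw":-1}
    - {"tx":0,"ty":-1,"tz":0,"wx":0,"wy":0,"wz":0,"claw":-1}

```text
clock: 1.7
tool_pos: [0.4388, 0.1108, 0.2466]
eef_rot: [0.176, 0.984, -0.0, -0.0]
contact_force: [0.1, -0.4, 0.6]
opening: 0.002
finger_force: 0.0
```

Request:
drive_tool:
  targets:
    - {"tx":0,"ty":-1,"tz":0,"wx":0,"wy":0,"wz":0,"claw":-1}
    - {"tx":0,"ty":-1,"tz":0,"wx":0,"wy":0,"wz":0,"claw":-1}
    - {"tx":0,"ty":-1,"tz":0,"wx":0,"wy":0,"wz":0,"claw":-1}
    - {"tx":0,"ty":-1,"tz":0,"wx":0,"wy":0,"wz":0,"claw":-1}
    - {"tx":0,"ty":-1,"tz":0,"wx":0,"wy":0,"wz":0,"claw":-1}
    - {"tx":0,"ty":-1,"tz":0,"wx":0,"wy":0,"wz":0,"claw":-1}
    - {"tx":0,"ty":-1,"tz":0,"wx":0,"wy":0,"wz":0,"claw":-1}
    - {"tx":0,"ty":-1,"tz":0,"wx":0,"wy":0,"wz":0,"claw":-1}

```text
clock: 2.5
tool_pos: [0.4388, -0.1291, 0.2466]
eef_rot: [0.176, 0.984, 0.0, -0.0]
contact_force: [1.1, -0.9, 0.1]
opening: 0.003
finger_force: 0.0
```

Request:
drive_tool:
  targets:
    - {"tx":0,"ty":-1,"tz":0,"wx":0,"wy":0,"wz":0,"claw":-1}
    - {"tx":0,"ty":-1,"tz":0,"wx":0,"wy":0,"wz":0,"claw":-1}
    - {"tx":0,"ty":-1,"tz":0,"wx":0,"wy":0,"wz":0,"claw":-1}
    - {"tx":0,"ty":-1,"tz":0,"wx":0,"wy":0,"wz":0,"claw":-1}
    - {"tx":0,"ty":-0.8,"tz":0,"wx":0,"wy":0,"wz":0,"claw":-1}
    - {"tx":0,"ty":0,"tz":-1,"wx":0,"wy":0,"wz":0,"claw":-1}
    - {"tx":0,"ty":0,"tz":-1,"wx":0,"wy":0,"wz":0,"claw":-1}
    - {"tx":0,"ty":0,"tz":0,"wx":0,"wy":0,"wz":0,"claw":-1}

```text
clock: 3.3
tool_pos: [0.4366, -0.271, 0.1837]
eef_rot: [0.176, 0.984, 0.001, -0.004]
contact_force: [-0.3, 0.3, -0.1]
opening: 0.004
finger_force: 0.0
```

Request:
drive_tool:
  targets:
    - {"tx":0.3,"ty":-0.55,"tz":-1,"wx":0,"wy":0,"wz":0,"claw":-1}
    - {"tx":0,"ty":0,"tz":-1,"wx":0,"wy":0,"wz":0,"claw":-1}
    - {"tx":0,"ty":0,"tz":-0.8,"wx":0,"wy":0,"wz":0,"claw":-1}
    - {"tx":0,"ty":0,"tz":-0.1,"wx":0,"wy":0,"wz":0,"claw":-1}
    - {"tx":0,"ty":0,"tz":-0.1,"wx":0,"wy":0,"wz":0,"claw":-1}
    - {"tx":0,"ty":0,"tz":-0.1,"wx":0,"wy":0,"wz":0,"claw":-1}
    - {"tx":0,"ty":0,"tz":-0.1,"wx":0,"wy":0,"wz":0,"claw":-1}
    - {"tx":0,"ty":0,"tz":0,"wx":0,"wy":0,"wz":0,"claw":-1}

```text
clock: 4.1
tool_pos: [0.4484, -0.2886, 0.0913]
eef_rot: [0.177, 0.984, -0.0, 0.0]
contact_force: [0.0, -0.3, 0.1]
opening: 0.006
finger_force: 0.0
```

Request:
drive_tool:
  targets:
    - {"tx":0,"ty":0,"tz":-0.1,"wx":0,"wy":0,"wz":0,"claw":-1}
    - {"tx":0,"ty":0,"tz":-0.1,"wx":0,"wy":0,"wz":0,"claw":-1}
    - {"tx":0,"ty":0,"tz":-0.1,"wx":0,"wy":0,"wz":0,"claw":-1}
    - {"tx":0,"ty":0,"tz":-0.05,"wx":0,"wy":0,"wz":0,"claw":-1}
    - {"tx":0,"ty":0,"tz":-0.05,"wx":0,"wy":0,"wz":0,"claw":-1}
    - {"tx":0,"ty":0,"tz":0,"wx":0,"wy":0,"wz":0,"claw":-1}
    - {"tx":0,"ty":0,"tz":0,"wx":0,"wy":0,"wz":0,"claw":-1}
    - {"tx":0,"ty":0,"tz":0,"wx":0,"wy":0,"wz":0,"claw":-1}

```text
clock: 4.9
tool_pos: [0.4486, -0.2887, 0.0822]
eef_rot: [0.176, 0.984, -0.001, 0.001]
contact_force: [-4.8, 3.0, 33.3]
opening: 0.007
finger_force: 16.4
```

The lid is home: fingertip at 0.0742 m, and 33 N shows it has bottomed. Next the tongs.

Request:
drive_tool:
  targets:
    - {"tx":0,"ty":0,"tz":1,"wx":0,"wy":0,"wz":0,"claw":-1}
    - {"tx":0,"ty":0,"tz":1,"wx":0,"wy":0,"wz":0,"claw":-1}
    - {"tx":0,"ty":0.4,"tz":1,"wx":0,"wy":0,"wz":0,"claw":1}
    - {"tx":0,"ty":1,"tz":0.5,"wx":0,"wy":0,"wz":0.047,"claw":1}
    - {"tx":0,"ty":1,"tz":0,"wx":0,"wy":0,"wz":0,"claw":1}
    - {"tx":0,"ty":1,"tz":0,"wx":0,"wy":0,"wz":0,"claw":1}
    - {"tx":0,"ty":1,"tz":0,"wx":0,"wy":0,"wz":0,"claw":1}
    - {"tx":0,"ty":1,"tz":0,"wx":0,"wy":0,"wz":0,"claw":1}

```text
clock: 5.7
tool_pos: [0.4481, -0.1253, 0.1839]
eef_rot: [0.152, 0.988, 0.0, 0.0]
contact_force: [0.1, -0.1, -0.4]
opening: 0.527
finger_force: 0.0
```

Request:
drive_tool:
  targets:
    - {"tx":0.1,"ty":1,"tz":0,"wx":0,"wy":0,"wz":0,"claw":1}
    - {"tx":0.1,"ty":1,"tz":0,"wx":0,"wy":0,"wz":0,"claw":1}
    - {"tx":0.1,"ty":1,"tz":0,"wx":0,"wy":0,"wz":0,"claw":1}
    - {"tx":0.1,"ty":1,"tz":0,"wx":0,"wy":0,"wz":0,"claw":1}
    - {"tx":0.1,"ty":1,"tz":0,"wx":0,"wy":0,"wz":0,"claw":1}
    - {"tx":0.1,"ty":1,"tz":0,"wx":0,"wy":0,"wz":0,"claw":1}
    - {"tx":0.1,"ty":1,"tz":0,"wx":0,"wy":0,"wz":0,"claw":1}
    - {"tx":0.1,"ty":1,"tz":0,"wx":0,"wy":0,"wz":0,"claw":1}

```text
clock: 6.5
tool_pos: [0.4721, 0.1149, 0.1838]
eef_rot: [0.152, 0.988, 0.0, 0.0]
contact_force: [0.4, 0.0, 0.7]
opening: 1.003
finger_force: 0.0
```

Request:
drive_tool:
  targets:
    - {"tx":0,"ty":1,"tz":0,"wx":0,"wy":0,"wz":0,"claw":1}
    - {"tx":0,"ty":1,"tz":0,"wx":0,"wy":0,"wz":0,"claw":1}
    - {"tx":0,"ty":1,"tz":0,"wx":0,"wy":0,"wz":0,"claw":1}
    - {"tx":0,"ty":1,"tz":0,"wx":0,"wy":0,"wz":0,"claw":1}
    - {"tx":0,"ty":0,"tz":0,"wx":0,"wy":0,"wz":0,"claw":1}
    - {"tx":0,"ty":0,"tz":0,"wx":0,"wy":0,"wz":0,"claw":1}
    - {"tx":0,"ty":0,"tz":0,"wx":0,"wy":0,"wz":0,"claw":1}
    - {"tx":0,"ty":0,"tz":0,"wx":0,"wy":0,"wz":0,"claw":1}

```text
clock: 7.3
tool_pos: [0.4723, 0.2319, 0.1837]
eef_rot: [0.153, 0.988, -0.001, -0.0]
contact_force: [-0.3, 0.1, 1.4]
opening: 1.001
finger_force: 0.0
```

```bash
python3 - <<'E'
from tg import *
a,P,_=snap("top"); b,Q,_=snap("side")
for im,p in ((a,P),(b,Q)):
    x,y,z=p[...,0],p[...,1],p[...,2]
    m=(x>.41)&(x<.48)&(y>-.33)&(y<-.25)&(z>.065)&(z<.09); print("lid z",np.nanmedian(z[m]))
    blues(im,p,.042,.064,(.35,.62,.1,.36))
s=r.get_state(); print(s["tool_pos"],s["eef_rot"])
E
```

```text
lid z 0.07408569086435923
6 [203. 164.] [0.5766 0.2346 0.0557]
5 [219. 169.] [0.5556 0.1731 0.0566]
lid z 0.07438779002110052
24 [256. 154.] [0.4867 0.2543 0.0485]
15 [284. 157.] [0.5794 0.2318 0.0483]
35 [251. 163.] [0.4676 0.2088 0.0507]
5 [282. 169.] [0.5621 0.1693 0.0518]
[0.4722849  0.23238187 0.18376092] [ 1.53055384e-01  9.88217572e-01 -2.83844672e-04 -5.16587085e-06]
```

The lid reads 0.0741 m, so it is fully home. The gripper is aligned over the tongs, so I descend.

Request:
drive_tool:
  targets:
    - {"tx":0,"ty":0,"tz":-1,"wx":0,"wy":0,"wz":0,"claw":1}
    - {"tx":0,"ty":0,"tz":-1,"wx":0,"wy":0,"wz":0,"claw":1}
    - {"tx":0,"ty":0,"tz":-1,"wx":0,"wy":0,"wz":0,"claw":1}
    - {"tx":0,"ty":0,"tz":-0.7,"wx":0,"wy":0,"wz":0,"claw":1}
    - {"tx":0,"ty":0,"tz":-0.6,"wx":0,"wy":0,"wz":0,"claw":1}
    - {"tx":0,"ty":0,"tz":-0.4,"wx":0,"wy":0,"wz":0,"claw":1}
    - {"tx":0,"ty":0,"tz":-0.3,"wx":0,"wy":0,"wz":0,"claw":1}
    - {"tx":0,"ty":0,"tz":0,"wx":0,"wy":0,"wz":0,"claw":1}

```text
clock: 8.2
tool_pos: [0.4719, 0.2333, 0.0331]
eef_rot: [0.152, 0.988, -0.0, -0.0]
contact_force: [0.0, -0.5, 0.5]
opening: 1.003
finger_force: 0.0
```

Request:
drive_tool:
  force: 30
  targets:
    - {"tx":0,"ty":0,"tz":0,"wx":0,"wy":0,"wz":0,"claw":0.5}
    - {"tx":0,"ty":0,"tz":0,"wx":0,"wy":0,"wz":0,"claw":0.3}
    - {"tx":0,"ty":0,"tz":0,"wx":0,"wy":0,"wz":0,"claw":0.2}
    - {"tx":0,"ty":0,"tz":0,"wx":0,"wy":0,"wz":0,"claw":0.1}
    - {"tx":0,"ty":0,"tz":0,"wx":0,"wy":0,"wz":0,"claw":0.05}
    - {"tx":0,"ty":0,"tz":0,"wx":0,"wy":0,"wz":0,"claw":0.05}
    - {"tx":0,"ty":0,"tz":0,"wx":0,"wy":0,"wz":0,"claw":0.05}
    - {"tx":0,"ty":0,"tz":0,"wx":0,"wy":0,"wz":0,"claw":0.05}

```text
clock: 9.0
tool_pos: [0.4727, 0.2341, 0.0342]
eef_rot: [0.152, 0.988, 0.001, 0.001]
contact_force: [-0.3, 1.8, 5.8]
opening: 0.528
finger_force: 7.2
```

Request:
drive_tool:
  targets:
    - {"tx":0,"ty":0,"tz":0.2,"wx":0,"wy":0,"wz":0,"claw":0.05}
    - {"tx":0,"ty":0,"tz":0.4,"wx":0,"wy":0,"wz":0,"claw":0.05}
    - {"tx":0,"ty":0,"tz":0.5,"wx":0,"wy":0,"wz":0,"claw":0.05}
    - {"tx":0,"ty":0,"tz":0.5,"wx":0,"wy":0,"wz":0,"claw":0.05}
    - {"tx":0,"ty":0,"tz":0.5,"wx":0,"wy":0,"wz":0,"claw":0.05}
    - {"tx":0,"ty":0,"tz":0.5,"wx":0,"wy":0,"wz":0,"claw":0.05}
    - {"tx":0,"ty":0,"tz":0.4,"wx":0,"wy":0,"wz":0,"claw":0.05}
    - {"tx":0,"ty":0,"tz":0,"wx":0,"wy":0,"wz":0,"claw":0.05}

```text
clock: 9.8
tool_pos: [0.4728, 0.2338, 0.1254]
eef_rot: [0.152, 0.988, 0.001, 0.001]
contact_force: [0.5, 0.9, -0.4]
opening: 0.524
finger_force: 5.1
```

```bash
python3 - <<'E'
from tg import *
a,P,_=snap("top"); b,Q,_=snap("side")
for im,p in ((a,P),(b,Q)):
    blues(im,p,.08,.18,(.35,.64,.1,.36)); red(im,p)
s=r.get_state(); print(s["tool_pos"],s["contact_force"],s["finger_force"],s["opening"])
cv2.imwrite("pics/d.png",np.hstack([cv2.resize(a[120:220,160:260],(400,400)),cv2.resize(b[80:200,210:330],(400,400))]))
E
```

```text
8 [202. 161.] [0.5756 0.2246 0.1452]
10 [215. 165.] [0.5606 0.1782 0.1457]
red n 31 mid [0.5293 0.0394 0.3418] med [ 0.6075 -0.0911  0.0703] ztop 0.0729
26 [285. 137.] [0.5757 0.2231 0.1356]
7 [283. 145.] [0.5608 0.1761 0.1428]
red n 57 mid [0.5546 0.0691 0.1058] med [ 0.6085 -0.0971  0.0703] ztop 0.0718
[0.47199904 0.23342032 0.12386328] [ 0.76781441  0.35600205 -0.86741172] 5.093672998482361 0.5207474798297255
```

View pics/d.png

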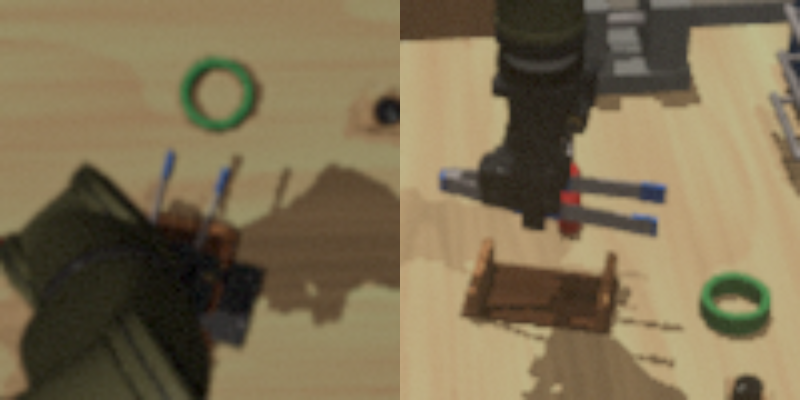

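The tongs are gripped level, with tips at about (0.568,0.201). Left panel: tips at (168,165) and (222,180). Right panel: the tongs are clear above the rest. I now go to the pre-approach point 60 mm short of the red knob.

Request:
drive_tool:
  targets:
    - {"tx":-0.04,"ty":-0.3,"tz":0,"wx":0,"wy":0,"wz":0,"claw":0.05}
    - {"tx":-0.04,"ty":-0.6,"tz":0,"wx":0,"wy":0,"wz":0.025,"claw":0.05}
    - {"tx":-0.04,"ty":-0.7,"tz":0,"wx":0,"wy":0,"wz":0.025,"claw":0.05}
    - {"tx":-0.04,"ty":-0.7,"tz":0,"wx":0,"wy":0,"wz":0.025,"claw":0.05}
    - {"tx":-0.04,"ty":-0.7,"tz":0,"wx":0,"wy":0,"wz":0.025,"claw":0.05}
    - {"tx":-0.05,"ty":-0.7,"tz":0,"wx":0,"wy":0,"wz":0.025,"claw":0.05}
    - {"tx":-0.05,"ty":-0.7,"tz":0,"wx":0,"wy":0,"wz":0,"claw":0.05}
    - {"tx":-0.05,"ty":-0.7,"tz":0,"wx":0,"wy":0,"wz":0,"claw":0.05}

```text
clock: 10.7
tool_pos: [0.4607, 0.0789, 0.1231]
eef_rot: [0.087, 0.996, -0.0, -0.001]
contact_force: [0.5, -0.3, -0.5]
opening: 0.53
finger_force: 5.1
```

Request:
drive_tool:
  targets:
    - {"tx":-0.05,"ty":-0.7,"tz":0,"wx":0,"wy":0,"wz":0,"claw":0.05}
    - {"tx":-0.05,"ty":-0.7,"tz":0,"wx":0,"wy":0,"wz":0,"claw":0.05}
    - {"tx":-0.05,"ty":-0.7,"tz":0,"wx":0,"wy":0,"wz":0,"claw":0.05}
    - {"tx":-0.05,"ty":-0.7,"tz":0,"wx":0,"wy":0,"wz":0,"claw":0.05}
    - {"tx":-0.05,"ty":-0.7,"tz":0,"wx":0,"wy":0,"wz":0,"claw":0.05}
    - {"tx":-0.05,"ty":-0.7,"tz":0,"wx":0,"wy":0,"wz":0,"claw":0.05}
    - {"tx":-0.05,"ty":-0.5,"tz":0,"wx":0,"wy":0,"wz":0,"claw":0.05}
    - {"tx":0,"ty":-0.13,"tz":0,"wx":0,"wy":0,"wz":0,"claw":0.05}

```text
clock: 11.5
tool_pos: [0.4496, -0.0669, 0.1231]
eef_rot: [0.089, 0.996, -0.001, -0.001]
contact_force: [0.7, -0.4, -1.2]
opening: 0.527
finger_force: 5.1
```

Request:
drive_tool:
  targets:
    - {"tx":0,"ty":0,"tz":-0.3,"wx":0,"wy":0,"wz":0,"claw":0.05}
    - {"tx":0,"ty":0,"tz":-0.4,"wx":0,"wy":0,"wz":0,"claw":0.05}
    - {"tx":0,"ty":0,"tz":-0.4,"wx":0,"wy":0,"wz":0,"claw":0.05}
    - {"tx":0,"ty":0,"tz":-0.4,"wx":0,"wy":0,"wz":0,"claw":0.05}
    - {"tx":0,"ty":0,"tz":-0.3,"wx":0,"wy":0,"wz":0,"claw":0.05}
    - {"tx":0,"ty":0,"tz":-0.2,"wx":0,"wy":0,"wz":0,"claw":0.05}
    - {"tx":0,"ty":0,"tz":-0.1,"wx":0,"wy":0,"wz":0,"claw":0.05}
    - {"tx":0,"ty":0,"tz":0,"wx":0,"wy":0,"wz":0,"claw":0.05}

```text
clock: 12.3
tool_pos: [0.451, -0.064, 0.0604]
eef_rot: [0.087, 0.996, 0.0, -0.0]
contact_force: [-0.1, -0.5, -1.1]
opening: 0.526
finger_force: 5.1
```

```bash
python3 - <<'E'
from tg import *
a,P,_=snap("top"); b,Q,_=snap("side")
for im,p in ((a,P),(b,Q)):
    blues(im,p,.05,.12,(.45,.64,-.15,.02)); red(im,p)
s=r.get_state(); print(s["tool_pos"],s["eef_rot"],s["finger_force"],s["opening"])
cv2.imwrite("pics/e.png",np.hstack([cv2.resize(a[130:210,230:310],(400,400)),cv2.resize(b[170:270,250:350],(400,400))]))
E
```

```text
red n 29 mid [ 0.6078 -0.0945  0.071 ] med [ 0.6082 -0.0943  0.0689] ztop 0.072
39 [293. 222.] [ 0.5547 -0.0615  0.0727]
11 [292. 235.] [ 0.544  -0.1086  0.0801]
red n 53 mid [ 0.6084 -0.0962  0.0701] med [ 0.6093 -0.0978  0.0706] ztop 0.0718
[ 0.451276   -0.06423409  0.06095292] [8.71715515e-02 9.96193286e-01 8.73239308e-05 2.23826542e-04] 5.09408722515218 0.5277026977739852
```

View pics/e.png

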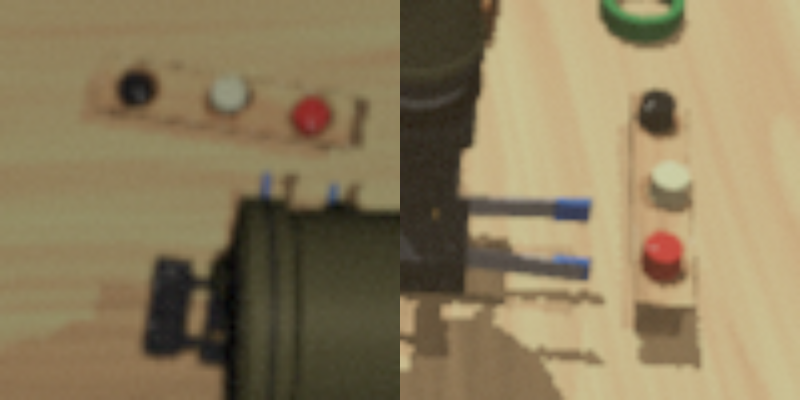

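The view shows both tips level and just short of the plank, straddling the red knob's line (right panel: tips at (573,208) and (573,267), knob at (662,255)). I lower 7 mm and advance 60 mm along the tongs' axis.

Request:
drive_tool:
  targets:
    - {"tx":0,"ty":0,"tz":-0.12,"wx":0,"wy":0,"wz":0,"claw":0.05}
    - {"tx":0,"ty":0,"tz":-0.1,"wx":0,"wy":0,"wz":0,"claw":0.05}
    - {"tx":0.3,"ty":-0.06,"tz":0,"wx":0,"wy":0,"wz":0,"claw":0.05}
    - {"tx":0.4,"ty":-0.08,"tz":0,"wx":0,"wy":0,"wz":0,"claw":0.05}
    - {"tx":0.4,"ty":-0.08,"tz":0,"wx":0,"wy":0,"wz":0,"claw":0.05}
    - {"tx":0.4,"ty":-0.08,"tz":0,"wx":0,"wy":0,"wz":0,"claw":0.05}
    - {"tx":0.3,"ty":-0.06,"tz":0,"wx":0,"wy":0,"wz":0,"claw":0.05}
    - {"tx":0.18,"ty":-0.04,"tz":0,"wx":0,"wy":0,"wz":0,"claw":0.05}

```text
clock: 13.2
tool_pos: [0.5118, -0.0767, 0.0542]
eef_rot: [0.088, 0.996, 0.0, 0.001]
contact_force: [-0.1, 0.7, -1.2]
opening: 0.528
finger_force: 5.1
```

```bash
python3 - <<'E'
from tg import *
a,P,_=snap("top"); b,Q,_=snap("side")
for im,p in ((a,P),(b,Q)):
    blues(im,p,.05,.12,(.5,.68,-.17,.0)); red(im,p)
s=r.get_state(); print(s["tool_pos"],s["eef_rot"],s["contact_force"],s["finger_force"],s["opening"])
cv2.imwrite("pics/f.png",np.hstack([cv2.resize(a[130:180,260:310],(400,400)),cv2.resize(b[190:260,280:350],(400,400))]))
E
```

```text
7 [286. 151.] [ 0.6136 -0.0716  0.072 ]
red n 21 mid [ 0.5152 -0.0686  0.3972] med [ 0.6078 -0.0908  0.0736] ztop 0.0748
34 [316. 225.] [ 0.6161 -0.0738  0.069 ]
18 [317. 238.] [ 0.6067 -0.1209  0.0741]
red n 66 mid [ 0.5404 -0.0833  0.2115] med [ 0.6085 -0.0958  0.0706] ztop 0.0721
[ 0.5113889  -0.07653906  0.05415244] [8.75102143e-02 9.96163470e-01 1.37711944e-04 5.34235997e-04] [ 0.45328895  0.3003809  -1.39829719] 5.093744090991095 0.5265291141033607
```

View pics/f.png

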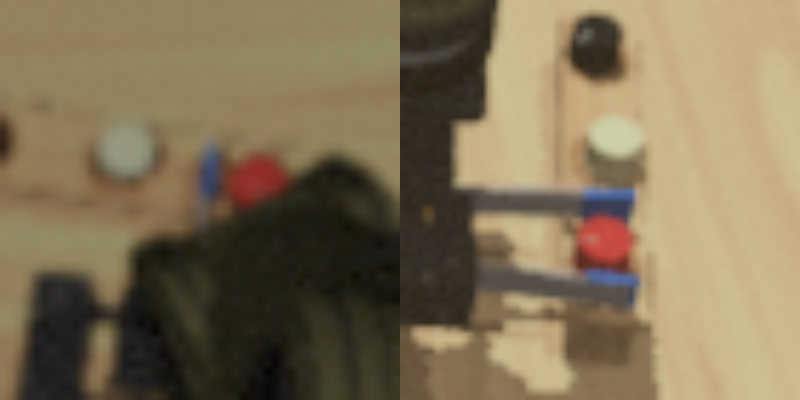

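The knob sits between the two blue tips (right panel: knob (606,240), tips (608,203) and (612,287)), and the tips' midpoint is within about 2 mm of it. I close.

Request:
drive_tool:
  force: 28
  targets:
    - {"tx":0,"ty":0,"tz":0,"wx":0,"wy":0,"wz":0,"claw":0}
    - {"tx":0,"ty":0,"tz":0,"wx":0,"wy":0,"wz":0,"claw":-0.05}
    - {"tx":0,"ty":0,"tz":0,"wx":0,"wy":0,"wz":0,"claw":-0.1}
    - {"tx":0,"ty":0,"tz":0,"wx":0,"wy":0,"wz":0,"claw":-0.15}
    - {"tx":0,"ty":0,"tz":0,"wx":0,"wy":0,"wz":0,"claw":-0.3}
    - {"tx":0,"ty":0,"tz":0,"wx":0,"wy":0,"wz":0,"claw":-1}
    - {"tx":0,"ty":0,"tz":0,"wx":0,"wy":0,"wz":0,"claw":-1}
    - {"tx":0,"ty":0,"tz":0,"wx":0,"wy":0,"wz":0,"claw":-1}

```text
clock: 14.1
tool_pos: [0.5105, -0.0763, 0.0541]
eef_rot: [0.087, 0.996, 0.0, -0.0]
contact_force: [-0.3, -0.5, -0.2]
opening: 0.43
finger_force: 28.0
```

The opening of 37.8 mm at 28 N matches a held knob (about 38.7 mm expected). I lift slowly.

Request:
drive_tool:
  targets:
    - {"tx":0,"ty":0,"tz":0.1,"wx":0,"wy":0,"wz":0,"claw":-1}
    - {"tx":0,"ty":0,"tz":0.2,"wx":0,"wy":0,"wz":0,"claw":-1}
    - {"tx":0,"ty":0,"tz":0.3,"wx":0,"wy":0,"wz":0,"claw":-1}
    - {"tx":0,"ty":0,"tz":0.3,"wx":0,"wy":0,"wz":0,"claw":-1}
    - {"tx":0,"ty":0,"tz":0.3,"wx":0,"wy":0,"wz":0,"claw":-1}
    - {"tx":0,"ty":0,"tz":0.3,"wx":0,"wy":0,"wz":0,"claw":-1}
    - {"tx":0,"ty":0,"tz":0.3,"wx":0,"wy":0,"wz":0,"claw":-1}
    - {"tx":0,"ty":0,"tz":0.3,"wx":0,"wy":0,"wz":0,"claw":-1}

```text
clock: 14.9
tool_pos: [0.5105, -0.0763, 0.118]
eef_rot: [0.087, 0.996, 0.0, 0.0]
contact_force: [0.3, -0.4, -1.5]
opening: 0.43
finger_force: 28.0
```

Request:
drive_tool:
  targets:
    - {"tx":0,"ty":0,"tz":0.3,"wx":0,"wy":0,"wz":0,"claw":-1}
    - {"tx":0,"ty":0,"tz":0.3,"wx":0,"wy":0,"wz":0,"claw":-1}
    - {"tx":0,"ty":0,"tz":0.3,"wx":0,"wy":0,"wz":0,"claw":-1}
    - {"tx":0,"ty":0,"tz":0.3,"wx":0,"wy":0,"wz":0,"claw":-1}
    - {"tx":0,"ty":0,"tz":0.3,"wx":0,"wy":0,"wz":0,"claw":-1}
    - {"tx":0,"ty":0,"tz":0.3,"wx":0,"wy":0,"wz":0,"claw":-1}
    - {"tx":0,"ty":0,"tz":0.2,"wx":0,"wy":0,"wz":0,"claw":-1}
    - {"tx":0,"ty":0,"tz":0.1,"wx":0,"wy":0,"wz":0,"claw":-1}

```text
clock: 15.7
tool_pos: [0.5108, -0.0763, 0.1808]
eef_rot: [0.087, 0.996, 0.0, 0.0]
contact_force: [-0.5, -0.0, -1.3]
opening: 0.429
finger_force: 28.0
```

Request:
drive_tool:
  targets:
    - {"tx":0,"ty":0,"tz":0.1,"wx":0,"wy":0,"wz":0,"claw":-1}
    - {"tx":0,"ty":0,"tz":0,"wx":0,"wy":0,"wz":0,"claw":-1}
    - {"tx":0,"ty":0,"tz":0,"wx":0,"wy":0,"wz":0,"claw":-1}
    - {"tx":0,"ty":0,"tz":0,"wx":0,"wy":0,"wz":0,"claw":-1}
    - {"tx":0,"ty":0,"tz":0,"wx":0,"wy":0,"wz":0,"claw":-1}
    - {"tx":0,"ty":0,"tz":0,"wx":0,"wy":0,"wz":0,"claw":-1}
    - {"tx":0,"ty":0,"tz":0,"wx":0,"wy":0,"wz":0,"claw":-1}
    - {"tx":0,"ty":0,"tz":0,"wx":0,"wy":0,"wz":0,"claw":-1}

```text
clock: 16.5
tool_pos: [0.5105, -0.0763, 0.1831]
eef_rot: [0.087, 0.996, 0.0, -0.0]
contact_force: [-0.8, 0.7, -1.6]
opening: 0.431
finger_force: 28.0
```

```bash
python3 - <<'E'
from tg import *
b,Q,_=snap("side")
blues(b,Q,.1,.25,(.5,.68,-.17,.0)); 
hsv=cv2.cvtColor(b,cv2.COLOR_BGR2HSV).astype(int)
m=(Q[...,0]>.57)&(Q[...,0]<.66)&(Q[...,1]>-.15)&(Q[...,1]<-.05)&((hsv[...,0]<6)|(hsv[...,0]>172))&(hsv[...,1]>130); print(np.nanpercentile(Q[m],[5,50,95],axis=0))
s=r.get_state(); print(s["tool_pos"],s["contact_force"],s["finger_force"],s["opening"])
cv2.imwrite("pics/g.png",cv2.resize(b[130:270,240:380],(600,600)))
E
```

```text
13 [323. 193.] [ 0.6132 -0.0826  0.2003]
17 [323. 203.] [ 0.6066 -0.1128  0.2013]
[[ 0.59893369 -0.10596016  0.19760283]
 [ 0.61002175 -0.09596948  0.19897735]
 [ 0.61916414 -0.08652114  0.20094188]]
[ 0.51050107 -0.07630709  0.183116  ] [-0.14551804  0.75069029 -0.95003209] 27.999795097857714 0.4284112608391493
```

View pics/g.png

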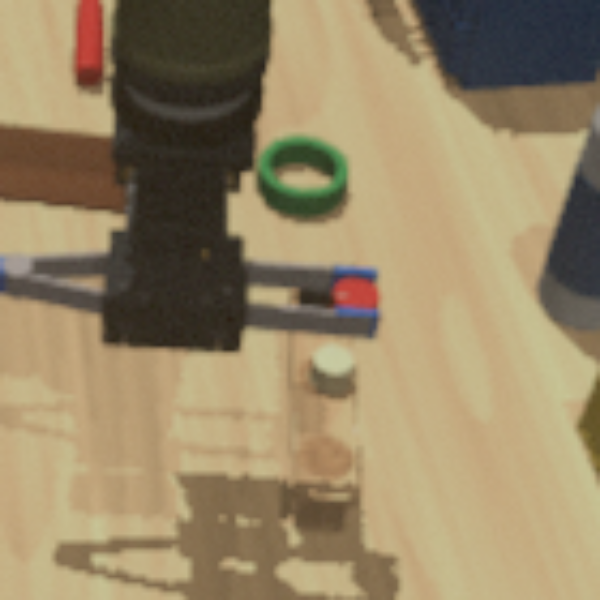

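The red knob (355,296) is held between the tips with its top at z≈0.199, so its underside is at about 0.179 m. Its cork spot (325,455) is empty and the cream knob (333,370) is still in place. I hand the job in.

```bash
python3 -c "
from plant import workorder; print(workorder.finish_job())"
```

```text
the job is handed in; nothing more can be done
None
```

The job is handed in, with no verdict shown: the lid is fully home (74 mm), and the tongs hold the red knob still about 13 cm above the rack at 28 N, without the gripper touching it as far as the pictures show.

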